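Bolt the honey display case

ROBOT

A 6-joint arm with a two-finger parallel gripper is mounted at the origin on the work surface. World frame = base frame: x ahead of the robot, y to its left, z up, the work surface at z = 0. Lengths are in m, angles in rad, forces in N, time in s.
With the tool pointing down it reaches from about 0.375 to 0.9 m from the base axis. Payload 3.1 kg.
Tool frame: the origin (TCP) lies midway between the tips of the shut fingers; the grasp point (between the pads) lies 19 mm behind it (pinch_z is the distance from the TCP to the grasp point, in m); y points along the fingers, z is the direction in which the jaws open and shut, and the axes are right-handed (so a half turn about y gives the same grasp; the last joint's range is limited). The gripper opens to 87 mm and grips with 3 to 60 N. Pads are 19 mm wide; open, the fingers measure 117 mm over their backs; the gripper's body (75 mm by 190 mm) begins 51 mm behind the grasp point.
Start: joints at [-1.409, 0.527, 1.433, -0, 1.181, -0.178], TCP at [0.209, -0.589, 0.223] pointing down, gripper open.
Joint ranges: [-3.08, 3.08], [-0.75, 2.2], [0.22, 2.44], [-1.43, 4.57], [0, 2.65], [-2.85, 2.85]. Speed limits (rad/s): [2.79, 2.79, 3.14, 3.14, 3.14, 3.14].

INTERFACE

Orientations are given as a unit quaternion [x, y, z, w].
In Python, from rig import * gives the robot as it stands.
- The arm moves only by the tool drive_tool, never from a script. Its argument "plan" is a list of rows, each a list of 7 numbers: the shift along the tool's x, y, z in mm, then the turn, a rotation vector about the tool's x, y, z in degrees, then the finger opening in mm, from 0 to 87. A call has 1 to 10 rows; each row is the pose to reach, as a shift and turn from the pose commanded when the call began, along the tool's axes at that moment; what a row does not reach only later rows make up. A row lasts 1/10 s, in which the tool goes at most 50 mm and 8.59 degrees, less where a joint would pass 70% of its speed; a pose out of reach is approached as far as the arm can. A call with a gripper value outside its range is refused whole. The fingers move at their own pace and stop on an object; "newtons" is the grip in N (left out, the last holds). Time passes only in rows, so rows that repeat a pose let the fingers close. It gives the time, the measured TCP pose, the force and the opening at its end, in the units of the state.
- get_obs(): the state, without advancing time (a new reading comes with each control period).
- camera(name): name is "side" or "top"; returns the picture (480x640x3 uint8, blue, green, red); there is no depth.
- get_calibration(name): a dict with "fx", "fy", "cx", "cy" (pixels), "D" ([k1, k2, p1, p2, k3] as OpenCV has them; the pictures are not rectified), "origin" and "rotation" of the camera in the world. Camera axes: x right, y down, z forward; pixel columns grow to the right and rows downward; lengths in m; the calibration is good to about 2 mm. A picture is of the moment at which its call begins. get_calibration takes no time and is no camera call.
- hand_in(): hands the job in, once; it reports no verdict.
Trained networks look in the newest picture that a camera, given by its name, has taken for a name from the list of things; names that differ only in an ending like _2 or _b are one class to them, and where a whole thing is asked for, a point or a joint stands for the part that bears it (a point fixed in the world has none). Each returns a list of dicts, best first, with "conf" (0 to 1); they miss things now and then, are a little off and sometimes report something else, mostly with a low value. They report only what shows in the picture. A call takes as long as a camera call.
- spot_in(camera, target): "location" ([column, row] in pixels, amid what is visible of it).
- mark_of(camera, target): "location" ([column, row] in pixels: a listed point, or the origin of a listed thing).
The state is a dict: "time": time; "q": joint angles; "joint_velocities": joint speeds; "joint_torque": joint torques, N m; "position": TCP position; "tool_rot": TCP orientation; "ft_force": force on the tool from outside, world axes, zero at the start; "moment": the same for the moment, N m; "grip_width": finger opening in m.
Only numpy, scipy, OpenCV 4.12 (cv2) and the standard library are available. Lean on these libraries where they do the work, as an engineer would, in place of code of your own. Each camera call takes 0.05 s, during which the arm holds its last target. There are 200 camera calls.

TASK

Lock the display case on the shop counter: slide its sprung barrel bolt across by the ball handle until it meets the stop, then, holding it there, turn the handle all the way down into the notch of the catch so that it stays locked when you let go. Feel for the stop and do not force the bolt, and leave the case's neighbours (jar, bottle and mug) where they stand.

Things in the scene. Friction and masses are not known exactly. Their poses are not given: they have to be found in the camera images.
- knob (a point): centre of the black ball (22 mm) on the end of the bolt's handle: a steel stem 8 mm thick, square to the steel rod (12 mm thick); ball centre to rod axis 52 mm. With the handle upright the ball is 170 mm above the counter. The ball is free on all sides: the steelwork below reaches no higher than 16 mm above the rod axis.
- start (a point): point on the rod axis abreast of the handle when the bolt is drawn fully back, 118 mm above the counter, fixed to the case. Its y axis is the way the bolt slides to lock, z is up, and the handle turns down to the -x side, out over the case's edge, which is 30 mm from the rod axis (beyond it only the counter, 118 mm below the rod).
- throw (a joint): how far the bolt has slid from fully back, in m. A spring pushes it back with 2.4 N at the start, 0.4 N more per 10 mm, plus 1 N of rubbing: let go with the handle up, it returns to 0. The stop lies at 37.5 to 85.5 mm, at a place that differs each time and is not measured: feel for it (or see it).
- turn (a joint): handle angle in rad: 0 upright, growing as it turns down to the -x side of start, up to 1.4 (nearly level, fully down). Friction 0.035 N m. Outside the notch the steel cheeks stop it at about 0.2 to 0.5. Ball centre in the frame of start: x = -52 mm sin(turn), y = throw, z = 52 mm cos(turn).
- bolt: the moving bolt: rod, stem and ball, 160 g. Origin on the rod axis abreast of the stem; y along the rod, z along the stem towards the ball.
- lock: steel back plate on the case top with barrel walls and catch. Origin 18 mm below start, same axes. The catch has a notch 11 mm wide (stem 8 mm) on the -x side; the notch's far side also bridges over the rod: it is the stop for the upright handle. The notch begins 3 mm short of where the stem stands at the stop. Pressing the stem on the steel with over 22 N counts as forcing.
- case: the dark wooden display case, fixed, 260 (x) x 420 (y) x 100 mm high, glazed lid; origin at the centre of its underside, axes as start. The rod lies on its top, level, 100 mm to the -x side of its centre, along y.
- honey_jar_mid (a point): bystander: amber honey jar, 68 mm across, 85 mm high, on the counter; its centre.
- oil_bottle_mid (a point): bystander: green bottle, 48 mm across, 150 mm high, on the counter; its centre, half-way up.
- mug_mid (a point): bystander: blue mug, 76 mm across, 85 mm high, standing on the case's wooden deck beyond the bolt; its centre.

How it is judged:
On the way, in this order (a step that is already met when the one before it is completed fails the run):
1. the bolt is slid across to the notch with its handle still up (value of joint throw above 0.032 m and value of joint turn below 0.5 rad), for 0.1 s.
2. the handle is turned down in the notch (value of joint throw above 0.032 m and value of joint turn above 1.2 rad), for 0.1 s.
At the end, for the whole second after the job is handed in: The bolt is across (more than 32 mm of travel), its handle lies down in the catch's notch (turned more than 1.2 rad of at most 1.4), let go and at rest (all of step 2 and linear speed of bolt below 0.02 m/s and contact force between the fingers and bolt below 0.1 N); the robot touches nothing.
It fails at once if the bolt is forced: its stem is pressed against the catch or barrel with more than 22 N (contact force between bolt and lock above 22 N).
It fails at once if jar, bottle or mug is moved more than 25 mm (distance of any of honey_jar_mid, oil_bottle_mid, mug_mid from where it was at the start of the episode above 0.025 m).
It also fails if it takes over 48 s, if anything falls off the work surface, if the arm or the gripper's body presses on something with over 40 N, if the wrist force passes 120 N, or if a joint passes its speed limit or range.

## Working session

There is one attempt and no reset: what is moved stays moved. The work goes in short steps, Python scripts to look and compute and a tool call to move; the robot and the scene stay as the last step left them, time stands still between calls to the robot, and variables do not carry over. Pictures are saved under pics/ and viewed, about 8 in all and at most 12, crops included, and the job is handed in when it is done.

Besides the shell and the picture viewer there is one more tool, called after ">>>" as name(argument=value, ...) on one line, values as JSON. drive_tool: Moves the arm, as the interface text tells. Its arguments: {"type":"object","properties":{"plan":{"type":"array","items":{"type":"array","items":{"type":"number"}}},"newtons":{"type":"number"}},"required":["plan"]}

```bash
mkdir -p pics; cat > h.py <<'E'
from rig import *
import numpy as np, cv2
from scipy.spatial.transform import Rotation as R
def ray(cam,uv):
    c=get_calibration(cam);K=np.array([[c['fx'],0,c['cx']],[0,c['fy'],c['cy']],[0,0,1.]])
    p=cv2.undistortPoints(np.array([[uv]],float),K,np.array(c['D'],float))[0,0]
    d=np.array(c['rotation']).reshape(3,3)@np.r_[p,1];return np.array(c['origin'],float),d/np.linalg.norm(d)
def atz(cam,uv,z):
    o,d=ray(cam,uv);return o+d*(z-o[2])/d[2]
def tri(u1,u2):
    o,d=ray('side',u1);p,e=ray('top',u2)
    s=np.linalg.lstsq(np.c_[d,-e],p-o,rcond=None)[0];a=o+d*s[0];b=p+e*s[1];return (a+b)/2,np.linalg.norm(a-b)
def px(cam,P):
    c=get_calibration(cam);K=np.array([[c['fx'],0,c['cx']],[0,c['fy'],c['cy']],[0,0,1.]]);r=np.array(c['rotation']).reshape(3,3).T
    return cv2.projectPoints(np.array([P],float),cv2.Rodrigues(r)[0],-r@np.array(c['origin'],float),K,np.array(c['D'],float))[0][0,0]
E
python3 - <<'E'
from h import *
np.set_printoptions(precision=4,suppress=True)
for c in ('side','top'):
    cv2.imwrite(f'pics/{c}0.png',camera(c)); k=get_calibration(c);print(c,k['origin'],np.array(k['rotation']).round(2).tolist(),k['fx'])
    for t in ('knob','start','lock','case','honey_jar_mid','oil_bottle_mid','mug_mid'):
        print(c,t,[(np.round(r['location'],1).tolist(),round(r['conf'],2)) for r in mark_of(c,t)[:2]])
o=get_obs();print(o['time'],o['position'],o['tool_rot'],R.from_quat(o['tool_rot']).as_matrix())
E
```

```text
side [0.3706 1.0033 0.8528] [-0.08, 0.89, -0.44, 0.04] 528.2089141256517
side knob [([356.9, 209.1], 0.53)]
side start [([353.5, 227.9], 0.81)]
side lock [([355.2, 230.4], 0.69), ([379.7, 206.4], 0.58)]
side case [([301.3, 264.2], 0.65)]
side honey_jar_mid [([379.7, 201.9], 0.92)]
side oil_bottle_mid [([263.2, 323.9], 0.7)]
side mug_mid [([264.0, 246.0], 0.95)]
top [0.4537 0.0289 1.5012] [-0.7, 0.71, -0.01, 0.03] 582.617203528584
top knob [([364.6, 266.0], 0.6)]
top start [([364.3, 262.3], 0.81)]
top lock []
top case [([346.1, 221.4], 0.69)]
top honey_jar_mid [([456.4, 281.9], 0.68)]
top oil_bottle_mid [([235.3, 212.5], 0.91)]
top mug_mid [([294.3, 194.2], 0.91)]
0.8 [ 0.2089 -0.589   0.2226] [ 0.1199 -0.6968  0.6969 -0.1199] [[-0.9425  0.      0.3342]
 [-0.3342 -0.     -0.9425]
 [-0.     -1.      0.    ]]
```

View pictures.

View pics/side0.png

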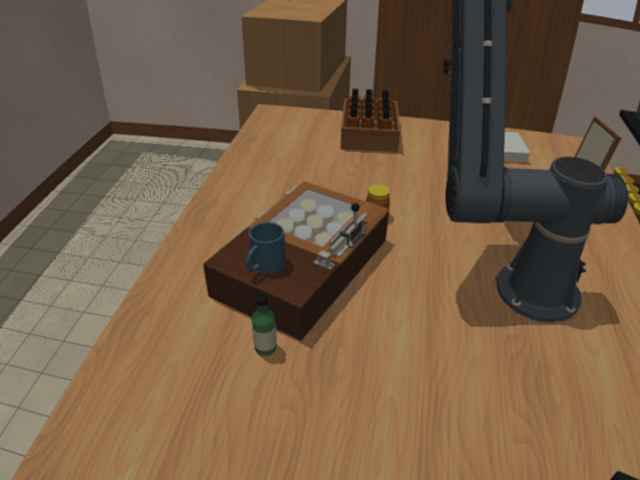

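View pics/top0.png

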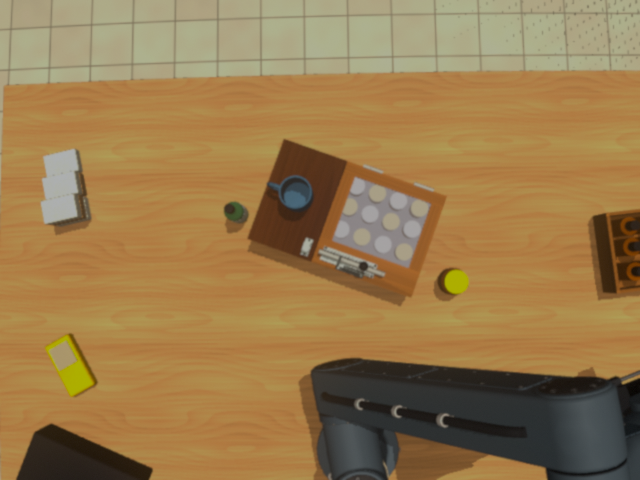

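```bash
python3 - <<'E'
from h import *
np.set_printoptions(precision=4,suppress=True)
for n,a,b in (('knob',(356.9,209.1),(364.6,266)),('start',(353.5,227.9),(364.3,262.3)),('jar',(379.7,201.9),(456.4,281.9)),('bot',(263.2,323.9),(235.3,212.5)),('mug',(264,246),(294.3,194.2)),('case',(301.3,264.2),(346.1,221.4))): print(n,*tri(a,b))
print(atz('top',(364.6,266),.17),atz('side',(356.9,209.1),.17),atz('top',(364.3,262.3),.118),atz('side',(353.5,227.9),.118))
E
```

```text
Traceback (most recent call last):
  File "h.py", line 11, in tri
    o,d=ray('side',u1);p,e=ray('top',u2)
        ~~~^^^^^^^^^^^
  File "h.py", line 7, in ray
    d=np.array(c['rotation']).reshape(3,3)@np.r_[p,1];return np.array(c['origin'],float),d/np.linalg.norm(d)
      ~~~~~~~~~~~~~~~~~~~~~~~~~~~~~~~^^^^^
ValueError: cannot reshape array of size 4 into shape (3,3)
```

```bash
sed -i "s/np.array(c\['rotation'\]).reshape(3,3)/R.from_quat(c['rotation']).as_matrix()/" h.py
python3 - <<'E'
from h import *
np.set_printoptions(precision=4,suppress=True)
for n,a,b in (('knob',(356.9,209.1),(364.6,266)),('start',(353.5,227.9),(364.3,262.3)),('jar',(379.7,201.9),(456.4,281.9)),('bot',(263.2,323.9),(235.3,212.5)),('mug',(264,246),(294.3,194.2)),('case',(301.3,264.2),(346.1,221.4))): print(n,*tri(a,b))
print(atz('top',(364.6,266),.17),atz('side',(356.9,209.1),.17),atz('top',(364.3,262.3),.118),atz('side',(353.5,227.9),.118))
cs=[atz('top',p,.1) for p in ((285,140),(445,196),(409,297),(250,241))]
for c in cs: print(c)
print([np.linalg.norm(cs[i]-cs[(i+1)%4]) for i in range(4)], [np.degrees(np.arctan2(*(cs[i]-cs[(i+1)%4])[1::-1])) for i in range(4)])
t=cv2.imread('pics/top0.png')[225:300,285:425];s=cv2.imread('pics/side0.png')[190:280,300:400]
cv2.imwrite('pics/c0.png',np.vstack([cv2.resize(t,(560,300),interpolation=3),cv2.resize(s,(560,300)[::1],interpolation=3)]))
E
```

```text
knob [ 0.4612 -0.0209  0.1613] 0.0008954019276183474
start [ 0.4684 -0.0226  0.1047] 0.00472699588210133
jar [ 0.4184 -0.2549  0.0364] 0.0004759786929235939
bot [0.6031 0.294  0.0712] 0.007153421342428141
mug [0.6369 0.1408 0.1483] 0.009698160376251362
case [0.5821 0.0194 0.0061] 0.008422745460805795
[ 0.4616 -0.0205  0.17  ] [ 0.4596 -0.008   0.17  ] [ 0.4706 -0.0219  0.118 ] [ 0.4644 -0.0046  0.118 ]
[0.7721 0.165  0.1   ]
[ 0.6276 -0.2205  0.1   ]
[ 0.386  -0.1281  0.1   ]
[0.5267 0.2526 0.1   ]
[np.float64(0.41167691193274936), np.float64(0.25863833349415033), np.float64(0.40581673185144523), np.float64(0.26055409260896395)] [np.float64(69.4558224872677), np.float64(-20.934622372050917), np.float64(-110.27740900018209), np.float64(160.35790809250327)]
```

View pics/c0.png

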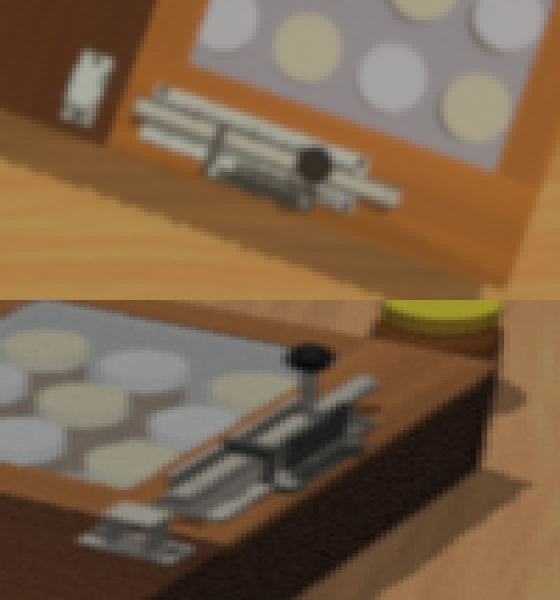

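```bash
cat >> h.py <<'E'
np.set_printoptions(precision=4,suppress=True)
YD=np.array([0.348,0.9375,0]); XD=np.array([.9375,-.348,0]); ZD=np.array([0,0,1.])
def row(P,zax=None):
    o=get_obs();M=R.from_quat(o['tool_rot']).as_matrix()
    print('shift',1000*M.T@(np.array(P)-o['position']),end=' ')
    if zax is not None:
        y=-ZD;T=np.c_[np.cross(y,zax),y,zax];print('turn',np.degrees(R.from_matrix(M.T@T).as_rotvec()),end=' ')
    print()
E
python3 - <<'E'
from h import *
print(*tri((355.5,207.1),(363.9,265.8)))
k=atz('top',(363.9,265.8),.17);print(k,px('side',k),px('top',k-.052*ZD),px('side',k-.052*ZD))
b=atz('top',(339.5,262.5),.13);print((b-k)@YD,(b-k)@XD)
row([k[0],k[1],.24],-YD)
E
```

```text
[ 0.4631 -0.0189  0.1678] 0.0020543154225800757
[ 0.462  -0.0189  0.17  ] [356.4336 206.3886] [363.1147 265.9494] [355.2587 224.5336]
0.05538298269244718 -0.011040903610429607
shift [-429.1045  -17.4353 -452.6977] turn [-0.0026 39.8918 -0.001 ]
```

>>> drive_tool(plan=[[-429, -17, -453, 0, 40, 0, 60], [-429, -17, -453, 0, 40, 0, 60], [-429, -17, -453, 0, 40, 0, 60], [-429, -17, -453, 0, 40, 0, 60], [-429, -17, -453, 0, 40, 0, 60], [-429, -17, -453, 0, 40, 0, 60], [-429, -17, -453, 0, 40, 0, 60], [-429, -17, -453, 0, 40, 0, 60], [-429, -17, -453, 0, 40, 0, 60], [-429, -17, -453, 0, 40, 0, 60]], newtons=12)

```text
time: 1.8
position: [0.4122, -0.1304, 0.2366]
tool_rot: [-0.126, -0.696, 0.696, 0.125]
ft_force: [0.2, -0.8, -0.8]
grip_width: 0.0596
```

```bash
python3 - <<'E'
from h import *
row([.4625,-.0189,.24],-YD);print(get_obs()['q'])
E
```

```text
shift [  -8.0462   -3.3768 -122.0929] turn [-0.0112 -0.1397 -0.0727] 
[-0.5662  0.2465  1.8754  0.0001  1.0184  1.3624]
```

>>> drive_tool(plan=[[-8, -3, -50, 0, 0, 0, 60], [-8, -3, -100, 0, 0, 0, 60], [-8, -3, -122, 0, 0, 0, 60], [-8, -3, -122, 0, 0, 0, 60], [-8, -3, -122, 0, 0, 0, 60], [-8, -3, -122, 0, 0, 0, 60]])

```text
time: 2.4
position: [0.4614, -0.0216, 0.2392]
tool_rot: [-0.126, -0.696, 0.696, 0.126]
ft_force: [-0.7, 0.2, -0.5]
grip_width: 0.0598
```

```bash
python3 - <<'E'
from h import *
row([.4625,-.0189,.24],-YD)
t=camera('top')[190:310,285:445];s=camera('side')[100:280,260:460]
cv2.imwrite('pics/c1.png',np.hstack([cv2.resize(t,(400,300),interpolation=3),cv2.resize(s,(400,300),interpolation=3)]))
E
```

```text
shift [-0.0854 -0.8337 -2.8802] turn [-0.0269 -0.1691  0.0053]
```

View pics/c1.png

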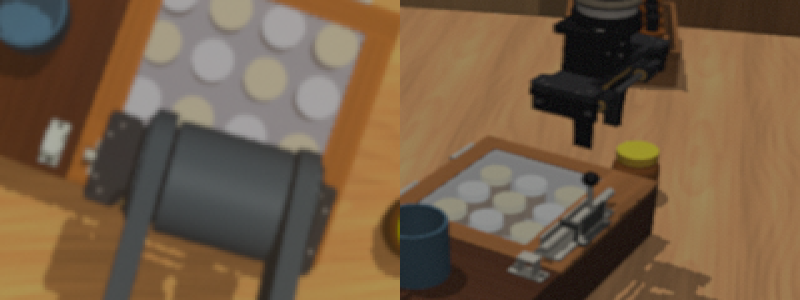

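>>> drive_tool(plan=[[0, 30, -3, 0, 0, 0, 60], [0, 60, -3, 0, 0, 0, 60], [0, 84, -3, 0, 0, 0, 60], [0, 84, -3, 0, 0, 0, 60], [0, 84, -3, 0, 0, 0, 60], [0, 84, -3, 0, 0, 0, 60]])

```text
time: 3.1
position: [0.4637, -0.0186, 0.1563]
tool_rot: [-0.127, -0.696, 0.696, 0.125]
ft_force: [0.8, -0.8, -0.1]
grip_width: 0.0602
```

```bash
python3 - <<'E'
from h import *
row([.4625,-.0189,.156],-YD)
t=camera('top');s=camera('side')[140:260,290:450]
cv2.imwrite('pics/c2.png',cv2.resize(s,(800,600),interpolation=3))
E
```

```text
shift [1.0549 0.3046 0.7121] turn [ 0.0107 -0.1602 -0.1472]
```

View pics/c2.png

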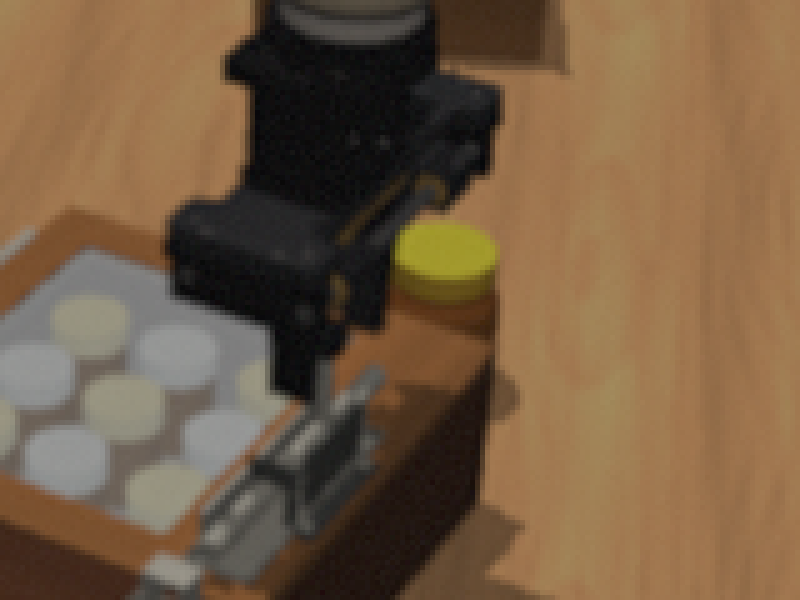

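>>> drive_tool(plan=[[0, 0, 0, 0, 0, 0, 15], [0, 0, 0, 0, 0, 0, 15], [0, 0, 0, 0, 0, 0, 15], [0, 0, 0, 0, 0, 0, 15], [0, 0, 0, 0, 0, 0, 15], [0, 0, 0, 0, 0, 0, 15], [0, 0, 0, 0, 0, 0, 15], [0, 0, 0, 0, 0, 0, 15]], newtons=12)

```text
time: 4.0
position: [0.4632, -0.0165, 0.1552]
tool_rot: [0.126, 0.697, -0.695, -0.126]
ft_force: [2.9, 4.9, 0.4]
grip_width: 0.0209
```

>>> drive_tool(plan=[[0, 0, -4, 0, 0, 0, 15], [0, 0, -8, 0, 0, 0, 15], [0, 0, -12, 0, 0, 0, 15], [0, 0, -16, 0, 0, 0, 15], [0, 0, -20, 0, 0, 0, 15], [0, 0, -24, 0, 0, 0, 15], [0, 0, -28, 0, 0, 0, 15], [0, 0, -32, 0, 0, 0, 15], [0, 0, -35, 0, 0, 0, 15], [0, 0, -35, 0, 0, 0, 15]])

```text
time: 5.0
position: [0.4753, 0.0155, 0.1552]
tool_rot: [0.126, 0.696, -0.696, -0.125]
ft_force: [-0.5, -2.6, -0.7]
grip_width: 0.0208
```

```bash
cat > f.py <<'E'
from h import *
o=get_obs();d=np.array(o['position'])-[.4632,-.0165,.1552]
print('t',o['time'],'along',1000*d@YD,'x',1000*d@XD,'z',1000*d[2],'F y,x,z',np.array(o['ft_force'])@YD,np.array(o['ft_force'])@XD,o['ft_force'][2],'w',o['grip_width'])
E
python3 f.py
```

```text
t 5.0 along 34.19392288719809 x 0.1778120511918928 z -0.03113266959864358 F y,x,z -2.5956073210139285 0.4280246209236209 -0.6627123397165593 w 0.02079291361491234
```

>>> drive_tool(plan=[[0, 0, -1, 0, 0, 0, 15], [0, 0, -2, 0, 0, 0, 15], [0, 0, -3, 0, 0, 0, 15], [0, 0, -3, 0, 0, 0, 15]])

```text
time: 5.4
position: [0.4761, 0.0177, 0.1552]
tool_rot: [0.126, 0.696, -0.696, -0.126]
ft_force: [-0.9, -5.0, -0.2]
grip_width: 0.021
```

>>> drive_tool(plan=[[0, 0, -1, 0, 0, 0, 15], [0, 0, -2, 0, 0, 0, 15], [0, 0, -3, 0, 0, 0, 15], [0, 0, -3, 0, 0, 0, 15]])

```text
time: 5.8
position: [0.4771, 0.0206, 0.1552]
tool_rot: [0.126, 0.696, -0.696, -0.126]
ft_force: [-1.6, -3.9, 0.3]
grip_width: 0.0208
```

```bash
python3 f.py
```

```text
t 5.8 along 39.66407084375603 x 0.13071407365345955 z -0.0360979475053369 F y,x,z -4.254759087119254 -0.15236686941280464 0.3378839133279202 w 0.020812129001720147
```

>>> drive_tool(plan=[[0, 0, -1, 0, 0, 0, 15], [0, 0, -2, 0, 0, 0, 15], [0, 0, -3, 0, 0, 0, 15], [0, 0, -3, 0, 0, 0, 15]])

```text
time: 6.2
position: [0.4781, 0.0234, 0.1552]
tool_rot: [0.126, 0.696, -0.696, -0.126]
ft_force: [-1.5, -4.6, -0.1]
grip_width: 0.0208
```

>>> drive_tool(plan=[[0, 0, -1, 0, 0, 0, 15], [0, 0, -2, 0, 0, 0, 15], [0, 0, -3, 0, 0, 0, 15], [0, 0, -3, 0, 0, 0, 15]])

```text
time: 6.6
position: [0.4791, 0.0262, 0.1552]
tool_rot: [-0.126, -0.696, 0.696, 0.126]
ft_force: [-0.9, -5.5, -0.5]
grip_width: 0.0211
```

```bash
python3 f.py
```

```text
t 6.6 along 45.56614856604849 x 0.09336501208315795 z -0.0416700611677312 F y,x,z -5.514374050296727 1.0359479935718738 -0.45718828237026377 w 0.021059474974552548
```

>>> drive_tool(plan=[[0, 0, -1, 0, 0, 0, 15], [0, 0, -2, 0, 0, 0, 15], [0, 0, -3, 0, 0, 0, 15], [0, 0, -3, 0, 0, 0, 15]])

```text
time: 7.0
position: [0.4802, 0.029, 0.1552]
tool_rot: [-0.126, -0.696, 0.696, 0.126]
ft_force: [-0.9, -4.8, -0.1]
grip_width: 0.021
```

```bash
python3 f.py; python3 - <<'E'
from h import *
s=camera('side')[180:280,300:400]
cv2.imwrite('pics/c3.png',cv2.resize(s,(600,600),interpolation=3))
E
```

```text
t 7.0 along 48.54164834589648 x 0.10130911990578717 z -0.01738877024137775 F y,x,z -4.779858549536232 0.8078800573874011 -0.08633589468071784 w 0.020971608736438784
```

View pics/c3.png

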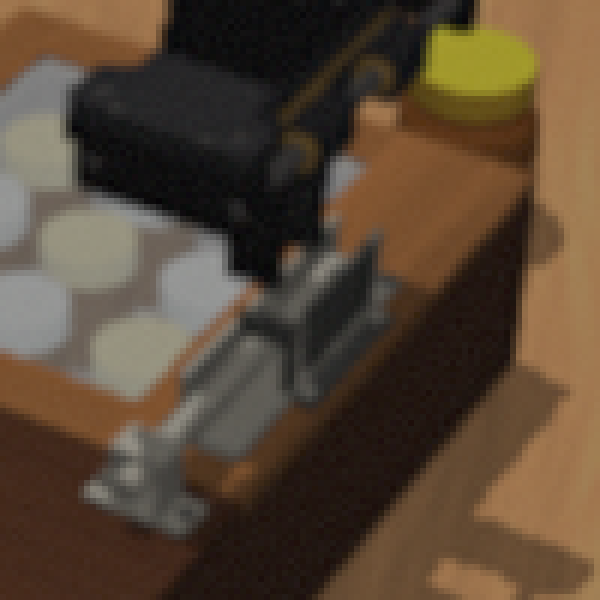

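>>> drive_tool(plan=[[0, 0, -1, 0, 0, 0, 15], [0, 0, -2, 0, 0, 0, 15], [0, 0, -3, 0, 0, 0, 15], [0, 0, -3, 0, 0, 0, 15]])

```text
time: 7.45
position: [0.4807, 0.0308, 0.1552]
tool_rot: [-0.125, -0.695, 0.697, 0.126]
ft_force: [-2.0, -9.1, 0.9]
grip_width: 0.0207
```

>>> drive_tool(plan=[[0, 0, -1, 0, 0, 0, 15], [0, 0, -2, 0, 0, 0, 15], [0, 0, -2, 0, 0, 0, 15]])

```text
time: 7.75
position: [0.4807, 0.0311, 0.1551]
tool_rot: [-0.124, -0.694, 0.698, 0.126]
ft_force: [-4.8, -14.8, 0.9]
grip_width: 0.0209
```

```bash
python3 f.py
```

```text
t 7.75 along 50.65819842019639 x -0.17555049525840616 z -0.07739837168402319 F y,x,z -15.565865323735688 0.6862961986115117 0.8689705417963036 w 0.020916395793460375
```

>>> drive_tool(plan=[[0, 0, 1.5, 0, 0, 0, 15], [0, 0, 3, 0, 0, 0, 15], [0, 0, 3, 0, 0, 0, 15]])

```text
time: 8.05
position: [0.4805, 0.0305, 0.1552]
tool_rot: [-0.126, -0.696, 0.696, 0.126]
ft_force: [-2.2, -5.0, 0.5]
grip_width: 0.021
```

```bash
python3 f.py; python3 -c "
from h import *
o=get_obs();M=R.from_quat(o['tool_rot']).as_matrix()
print(M, M.T@XD, M.T@YD, M.T@ZD)"
```

```text
t 8.05 along 50.12139248328176 x -0.14587637931413866 z -0.03866941863903128 F y,x,z -5.488414343914112 -0.284556882779919 0.4585438732965225 w 0.020996927062898203
[[-0.9367 -0.0008 -0.3501]
 [ 0.3501 -0.0002 -0.9367]
 [ 0.0007 -1.      0.0005]] [-1.     -0.0007 -0.0022] [ 0.0022 -0.0005 -1.    ] [ 0.0007 -1.      0.0005]
```

>>> drive_tool(plan=[[3.9, 0.1, 0, 0, 0, 0, 15], [7.8, 0.6, 0, 0, 0, 0, 15], [11.6, 1.3, 0, 0, 0, 0, 15], [15.4, 2.3, 0, 0, 0, 0, 15], [19, 3.6, 0, 0, 0, 0, 15], [19, 3.6, 0, 0, 0, 0, 15]])

```text
time: 8.65
position: [0.4624, 0.0374, 0.1517]
tool_rot: [-0.125, -0.696, 0.696, 0.126]
ft_force: [-2.6, -5.4, 2.5]
grip_width: 0.0206
```

```bash
python3 f.py
```

```text
t 8.65 along 50.2680458852944 x -19.5531996948314 z -3.5438050005593134 F y,x,z -5.950516221442751 -0.5474234355012413 2.540586923574813 w 0.02057694774160758
```

>>> drive_tool(plan=[[3, 1.3, 0, 0, 0, 0, 15], [5.9, 2.8, 0, 0, 0, 0, 15], [8.2, 4.1, 0, 0, 0, 0, 15], [10.4, 5.5, 0, 0, 0, 0, 15], [10.4, 5.5, 0, 0, 0, 0, 15]])

```text
time: 9.15
position: [0.4525, 0.0412, 0.146]
tool_rot: [-0.125, -0.696, 0.696, 0.126]
ft_force: [-3.2, -5.5, 1.0]
grip_width: 0.0206
```

```bash
python3 f.py; python3 - <<'E'
from h import *
s=camera('side')[180:280,300:400]
cv2.imwrite('pics/c4.png',cv2.resize(s,(600,600),interpolation=3))
E
```

```text
t 9.15 along 50.32061839862824 x -30.138475612907396 z -9.156976233289427 F y,x,z -6.240373294709842 -1.0772986557624393 1.0185824015224059 w 0.02062779083136726
```

View pics/c4.png

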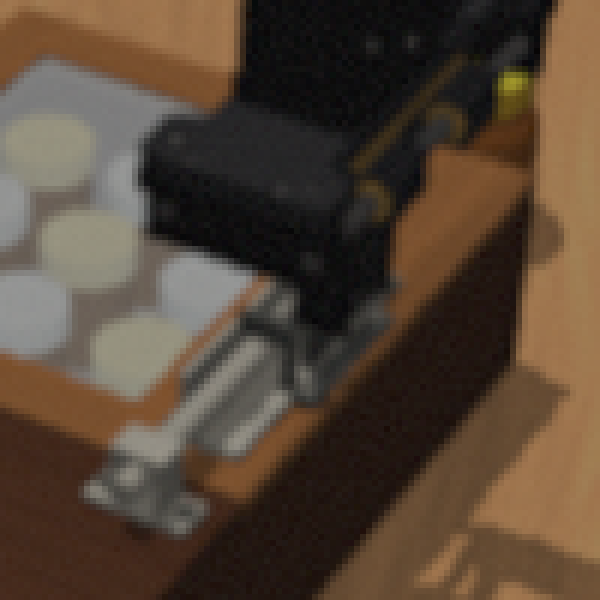

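>>> drive_tool(plan=[[2.1, 1.5, 0, 0, 0, 0, 15], [4.1, 3.1, 0, 0, 0, 0, 15], [6.1, 4.9, 0, 0, 0, 0, 15], [7.9, 6.7, 0, 0, 0, 0, 15], [9.7, 8.6, 0, 0, 0, 0, 15], [11.3, 10.6, 0, 0, 0, 0, 15], [12.9, 12.7, 0, 0, 0, 0, 15], [14.4, 14.8, 0, 0, 0, 0, 15], [14.4, 14.8, 0, 0, 0, 0, 15]])

```text
time: 10.1
position: [0.4387, 0.0464, 0.131]
tool_rot: [-0.125, -0.696, 0.696, 0.126]
ft_force: [-2.7, -4.5, 0.4]
grip_width: 0.0206
```

```bash
python3 f.py
```

```text
t 10.1 along 50.41613605648633 x -44.865396803772995 z -24.22933793721893 F y,x,z -5.118409067870932 -0.9507057250312017 0.35492440479733134 w 0.0205770061941667
```

>>> drive_tool(plan=[[1.3, 2.2, 0, 0, 0, 0, 15], [2.5, 4.5, 0, 0, 0, 0, 15], [3.7, 6.9, 0, 0, 0, 0, 15], [4.7, 9.3, 0, 0, 0, 0, 15], [5.5, 11.7, 0, 0, 0, 0, 15], [6.3, 14.2, 0, 0, 0, 0, 15], [6.9, 16.7, 0, 0, 0, 0, 15], [7.4, 18.5, 0, 0, 0, 0, 15], [7.4, 18.5, 0, 0, 0, 0, 15]])

```text
time: 11.0
position: [0.4316, 0.0491, 0.1124]
tool_rot: [-0.125, -0.696, 0.696, 0.127]
ft_force: [-2.1, -5.2, -0.9]
grip_width: 0.0209
```

```bash
python3 f.py
```

```text
t 11.0 along 50.470191338950976 x -52.43030329070113 z -42.79824072915211 F y,x,z -5.65275370925801 -0.1506153716917884 -0.8538814706767863 w 0.02091205000856791
```

>>> drive_tool(plan=[[0.2, 0.5, 1, 0, 0, 0, 15], [0.2, 0.5, 2, 0, 0, 0, 15], [0.2, 0.5, 3, 0, 0, 0, 15], [0.2, 0.5, 3, 0, 0, 0, 15]])

```text
time: 11.4
position: [0.4306, 0.0463, 0.1121]
tool_rot: [0.125, 0.696, -0.696, -0.127]
ft_force: [-3.4, -1.9, 0.3]
grip_width: 0.0213
```

```bash
python3 f.py
```

```text
t 11.4 along 47.56044885571674 x -52.474573537229574 z -43.136942035076785 F y,x,z -2.9732966865234296 -2.5355881730095104 0.3276611901353551 w 0.021259860919856485
```

Stem now rests near the notch's near side; release and lift.

>>> drive_tool(plan=[[0, 0, 0, 0, 0, 0, 55], [0, 0, 0, 0, 0, 0, 55], [0, 0, 0, 0, 0, 0, 55], [0, 0, 0, 0, 0, 0, 55], [0, 0, 0, 0, 0, 0, 55], [0, 0, 0, 0, 0, 0, 55]])

```text
time: 12.0
position: [0.4321, 0.0461, 0.1123]
tool_rot: [0.126, 0.696, -0.696, -0.125]
ft_force: [-0.6, 0.1, -0.3]
grip_width: 0.0531
```

>>> drive_tool(plan=[[0, -10, 0, 0, 0, 0, 55], [0, -30, 0, 0, 0, 0, 55], [0, -60, 0, 0, 0, 0, 55], [0, -100, 0, 0, 0, 0, 55], [0, -150, 0, 0, 0, 0, 55], [0, -180, 0, 0, 0, 0, 55], [0, -180, 0, 0, 0, 0, 55], [0, -180, 0, 0, 0, 0, 55]])

```text
time: 12.8
position: [0.4315, 0.0461, 0.2931]
tool_rot: [0.126, 0.696, -0.696, -0.125]
ft_force: [-0.8, 0.2, -0.5]
grip_width: 0.0549
```

```bash
python3 f.py; python3 - <<'E'
from h import *
s=camera('side')[180:280,300:400]
cv2.imwrite('pics/c5.png',cv2.resize(s,(600,600),interpolation=3))
for c in('side','top'):
    if c=='top': camera(c)
    for t in ('knob','honey_jar_mid','oil_bottle_mid','mug_mid'):
        print(c,t,[(np.round(r['location'],1).tolist(),round(r['conf'],2)) for r in mark_of(c,t)[:2]])
k=np.array([.462,-.0189,.118])+.0485*YD
for th in (0,1.2,1.4): P=k-.052*np.sin(th)*XD+.052*np.cos(th)*ZD; print(th,px('side',P),px('top',P))
E
```

```text
t 12.8 along 47.68063841347711 x -51.46523028488066 z 137.92021805050874 F y,x,z -0.05664440224191633 -0.8108034256356584 -0.5201588874785159 w 0.05485404359678045
side knob [([366.4, 240.2], 0.57)]
side honey_jar_mid [([379.1, 202.5], 0.63)]
side oil_bottle_mid [([262.9, 324.5], 0.73)]
side mug_mid [([267.0, 247.1], 0.62)]
top knob [([298.1, 194.2], 0.68)]
top honey_jar_mid []
top oil_bottle_mid [([235.8, 213.0], 0.76), ([361.4, 265.8], 0.27)]
top mug_mid [([297.5, 195.4], 0.7)]
0 [346.5381 216.5425] [343.8304 258.7421]
1.2 [364.7294 235.03  ] [336.919  278.5623]
1.4 [365.5361 238.9348] [336.5708 279.6118]
```

View pics/c5.png

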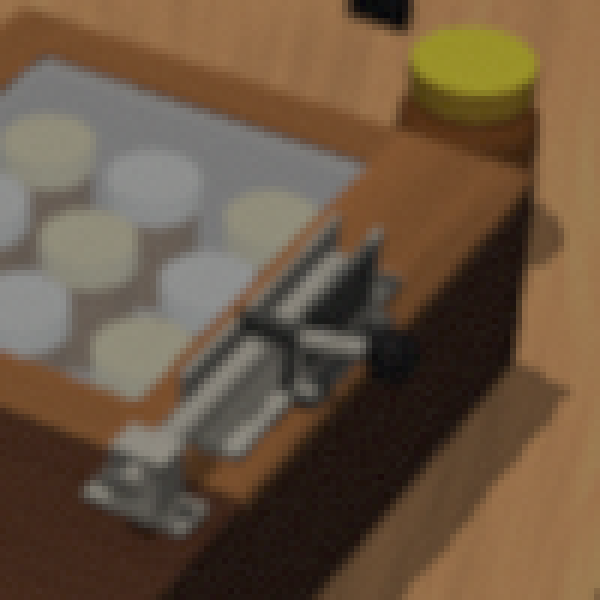

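The close-up shows the handle lying in the notch. The ball is at about (365, 238.7), against (365.5, 238.9) predicted for a turn of 1.4 rad. Jar and bottle have not moved, and the gripper is clear.

```bash
python3 -c "
from rig import *
print(hand_in())"
```

```text
the job is handed in; nothing more can be done
None
```

The display case is locked, and I handed the job in at about 13 s of the 48 s allowed. `hand_in` gave no verdict.

**What I did:** I gripped the ball with the jaws along the slide direction and slid the bolt across, taking 3 mm steps past the first 35 mm. I felt the stop at about 50.5 mm, where the wrist force rose to about 15.6 N, and eased off slightly. I then turned the handle down its arc to about 1.39 rad, let the stem back onto the near side of the notch, released it and lifted the gripper clear.

**Last checks:**
- **Handle:** in the side picture it lies down in the notch. The ball is within about 1 px of where 1.4 rad puts it.
- **Gripper:** it is about 180 mm above the handle, with under 1 N at the wrist.
- **Forcing:** the contact force on the stem was not measured directly. The highest wrist reading was 15.6 N, below the 22 N limit.
- **Jar and bottle:** the side-camera marks are within 1 px of where they started.
- **Mug:** its mark shifted about 3 px in both cameras, with lower confidence. I took this as detector noise, because the gripper never came near it.

**What disagreed:** in the last top picture the network missed the jar and reported the knob on the mug, a false hit. I relied on the side picture instead.

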